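# Fetch the check weight from between the bottles and case it

### The job

The check weight stands hemmed in between two bottles on the grey rack: first stand both bottles in the empty steel tray, then slide the clear hood of the weight case aside, stand the weight upright in the square nest under it and slide the hood fully shut. Only then put each bottle back upright on the very spot of the rack it came from. Never let a bottle fall over, and leave the beaker and the white bottle where they are.

Things in the scene. Friction and masses are not known exactly. Their poses are not given: they have to be found in the camera images.
- amber: brown screw-cap bottle with black cap, loose: body diameter 62 up to about height 110, then a cap of diameter 41 up to 138; 0.2 to 0.45 kg. Origin: centre of its underside, z up its axis.
- tall: slim white screw-cap bottle with white cap, loose: body diameter 48 up to height 126, then a cap of diameter 32 up to 150; 0.1 to 0.25 kg. Origin: centre of its underside, z up its axis.
- weight: cream 200 g check weight, loose: cylinder 28 diameter, 48 high with a narrower neck below its top knob. Origin: centre of its underside, z up its axis.
- rack: low light-grey board 76 (its x) x 176 (its y), 8 thick with a lip 12 high, fixed, left of the tall disperser, its row pointing away from the robot, left or right of the tray. Origin: centre of its underside. Three ring marks along its y at -52, 0, +52 (top z = 8): the weight starts on the middle one, the bottles on the outer ones, either way round, too close to it for a gripper.
- tray: empty shallow steel tray 84 (its x) x 164 (its y), floor 3 thick, rim 14 high and 3 thick, fixed, beside the rack: the side area. Origin: centre of its underside. Two bottles fit side by side at its y = -42 and +42.
- case: fixed weight case in front of the stirrer: aluminium base 70 (its x) x 132 (its y), 6 thick, edges 11 high, with a clear sliding hood. Origin: centre of its underside. The disperser (x over 0.48, y 0.03 to 0.25) and the stirrer (x over 0.52, y -0.07 to -0.44, paddle 165 mm up) block a straight swing from the rack to it: pass in front, gripper at x 0.40 to 0.44.
- nest (a point): centre of the floor of the nest in the case (at case x = 0, y = -32, z = 6): a square black frame, 44 x 44 inside and 5 high, in which the weight stands. Axes as the case.
- hood (a joint): clear hood sliding along the case's +y, in m: 0 shut over the nest, 0.062 fully open; may start a little open, stays where left, about 1.2 N friction. Hood 58 x 58, top at 62 over the case's underside; on it a black grip bar 14 (along case y) x 34, z 62 to 84, centred at case x = 0, y = -0.032 m + joint value.
- beaker: empty clear beaker 61 diameter, 73 high, a loose bystander. Origin: centre of its underside.
- white: white bottle with a blue cap, 56 diameter, 112 high, a loose bystander. Origin: centre of its underside.
Things that resemble listed ones, but are neither listed nor needed, are in the scene too. Leave any red or yellow look-alike of the tall alone.

How it is judged:
On the way, in this order (a step that is already met when the one before it is completed fails the run):
1. both bottles stand upright in the steel tray (x of amber in the frame of tray between -0.025 and 0.025 m and y of amber in the frame of tray between -0.065 and 0.065 m and z of each of amber, tall in the frame of tray below 0.007 m and angle between each of amber, tall's own z axis and vertical below 0.08 rad and x of tall in the frame of tray between -0.025 and 0.025 m and y of tall in the frame of tray between -0.065 and 0.065 m), for 0.2 s.
2. the weight stands in the nest with the hood shut over it, while both bottles are off their spots (horizontal distance between weight and nest below 0.012 m and z of weight in the frame of case below 0.01 m and angle between weight's own z axis and vertical below 0.08 rad and value of joint hood below 0.006 m and distance of each of amber, tall from where it was at the start of the episode above 0.05 m), for 0.2 s.
At the end, for the whole second after the job is handed in: The weight stands upright in the nest (within 12 mm of its centre, on its floor) with the hood shut (joint under 6 mm); each bottle stands upright, at rest, within 15 mm of where it stood at the start (horizontal distance between weight and nest below 0.012 m and z of weight in the frame of case below 0.01 m and angle between each of weight, amber, tall's own z axis and vertical below 0.08 rad and value of joint hood below 0.006 m and distance of each of amber, tall from where it was at the start of the episode below 0.015 m and linear speed of each of amber, tall, weight below 0.02 m/s); the robot touches nothing.
It fails at once if a bottle falls over (angle between any of amber, tall's own z axis and vertical above 0.9 rad).
It fails at once if the beaker or the white bottle is moved by more than 30 mm (distance of any of beaker, white from where it was at the start of the episode above 0.03 m).
It also fails if it takes over 141 s, if anything falls off the work surface, if the arm or the gripper's body presses on something with over 40 N, if the wrist force passes 120 N, or if a joint passes its speed limit or range.

### The arm

A 7-joint arm with a two-finger parallel gripper is mounted at the origin on a cart in front of the work surface, level with it; the furniture and walls round the work are solid. World frame = base frame: x ahead of the robot, y to its left, z up, the work surface at z = 0. Lengths are in m, angles in rad, forces in N, time in s.
With the tool pointing down it reaches from about 0.375 to 0.925 m from the base axis. Payload 3.1 kg.
Tool frame: the origin (TCP) lies midway between the tips of the shut fingers; the grasp point (between the pads) lies 19 mm behind it; z points along the fingers, y is the line along which they close (so a half turn about z gives the same grasp; the last joint's range is limited). The gripper opens to 85 mm and grips with 20 to 120 N. Pads are 22 mm wide; open, the fingers measure 114 mm over their backs; the gripper's body (76 mm by 85 mm) begins 54 mm behind the grasp point. The pads swing forward as they close: fully open they stand 13 mm farther back than shut.
Start: joints at [-1.368, 0.383, 0.044, 1.598, -0.018, 1.161, -0.05], TCP at [0.193, 0.621, 0.231] pointing down, gripper open.
Joint ranges: [-2.61, 2.61], [-0.41, 2.15], [-1.48, 1.57], [0, 2.5], [-1.57, 4.71], [0.05, 1.97], [-2.85, 2.85]. Speed limits (rad/s): [2.79, 2.79, 3.14, 3.14, 3.14, 3.14, 3.14].

### API

Orientations are given as a rotation vector (axis times angle).
In Python, from cell import * gives the robot as it stands. The module is installed in compiled form; this text tells all that it offers.
- The arm moves only by the shell command python3 -m pendant 'ROWS' [OPENING]. ROWS is a JSON object of lists of equal length, an entry for each row: "slide": the shift along the tool's x, y, z scaled (see below), a list of three; "spin": the turn about the tool's z scaled (see below). A call has 1 to 20 rows; each row shifts and turns the commanded pose from where the row before left it, along the tool's axes as they then stand; what a row does not reach is not made up. The controller multiplies each number of a shift by 0.04 m and each number of a turn by pi rad. A row lasts 1/10 s, in which the tool goes at most 50 mm and 8.59 degrees, less where a joint would pass 70% of its speed; a pose out of reach is approached as far as the arm can. A call with a number of a shift or a turn outside -1 to 1 is refused whole. A call with a gripper value outside its range is refused whole. OPENING is the opening, from -1 (shut) to 1 (fully open), set as the call begins (- or left out, the last holds). The fingers move at their own pace and stop on an object; the grip force is fixed at half the most. Time passes only in rows, so rows that do not move let the fingers close. It gives the time, the measured TCP pose, the force, the opening and the grip force at its end, in the units of the state.
- sense(): the state, without advancing time (a new reading comes with each control period).
- snapshot(name): name is "scene" or "top" or "wrist"; returns the picture (480x640x3 uint8, blue, green, red); there is no depth.
- calibration(name): a dict with "K" (3x3 intrinsics, pixels), "world_to_cam" (4x4, takes a point from world to camera coordinates); the wrist camera has in their place "mount" (4x4, takes a point from camera to tool coordinates, whose origin is the TCP and whose axes are the flange's). Camera axes: x right, y down, z forward; pixel columns grow to the right and rows downward; lengths in m; the calibration is good to about 2 mm. A picture is of the moment at which its call begins: read the wrist's pose just before it. calibration takes no time and is no camera call.
- job_done(): hands the job in; it is judged then, once.
The state is a dict: "time": time; "qpos": joint angles; "qd": joint speeds; "tau": joint torques, N m; "tool_pos": TCP position; "tcp_rot": TCP orientation; "wrist_force": force on the tool from outside, world axes, zero at the start; "moment": the same for the moment, N m; "grip_width": opening from 0.0 (shut) to 1.0 (fully open); "grip_force": force on a finger pad.
Only numpy, scipy, OpenCV 4.12 (cv2) and the standard library are available. Lean on these libraries where they do the work, as an engineer would, in place of code of your own. Each camera call takes 0.05 s, during which the arm holds its last target. There are 200 camera calls.

## Working session

There is one attempt and no reset: what is moved stays moved. The work goes in short steps, Python scripts to look and compute and a shell command to move; the robot and the scene stay as the last step left them, time stands still between calls to the robot, and variables do not carry over. Pictures are saved under pics/ and viewed, at most 14 in all, crops included, and the job is handed in when it is done.

```bash
mkdir -p pics
python3 - <<'E'
from cell import *
import cv2,numpy as np
np.set_printoptions(precision=4,suppress=True)
s=sense();print(s)
for n in("scene","top"):
    cv2.imwrite(f"pics/{n}0.png",snapshot(n));c=calibration(n);print(n,c["K"],c["world_to_cam"])
print(calibration("wrist"))
E
```

```text
{'time': 0.0, 'qpos': array([-1.3678,  0.3839,  0.0438,  1.5996, -0.0179,  1.1612, -0.0499]), 'qd': array([-0.0007, -0.0004,  0.0011,  0.0016, -0.0004, -0.0005,  0.0006]), 'tau': array([ -0.0003, -43.3458,   1.0241, -24.951 ,   0.0105,   0.0114,
         0.    ]), 'tool_pos': array([0.1923, 0.6199, 0.2299]), 'tcp_rot': array([-0.4705, -3.1059,  0.0041]), 'wrist_force': array([-0.3181, -0.6941,  0.3308]), 'moment': array([-0.0199, -0.0016,  0.0156]), 'grip_force': 0.0, 'grip_width': 1.0010270447188594}
scene [[466.4755   0.     322.2547]
 [  0.     466.4755 240.8994]
 [  0.       0.       1.    ]] [[ 0.8808 -0.4735  0.0003 -0.4707]
 [-0.351  -0.6532 -0.6709  0.3557]
 [ 0.3179  0.5908 -0.7415  0.9962]
 [ 0.      0.      0.      1.    ]]
top [[620.5996   0.     332.0463]
 [  0.     620.5996 236.7627]
 [  0.       0.       1.    ]] [[-0.3488 -0.9371 -0.0104  0.356 ]
 [-0.8165  0.3093 -0.4875  0.4457]
 [ 0.4601 -0.1616 -0.8731  1.6235]
 [ 0.      0.      0.      1.    ]]
{'K': array([[422.3062,   0.    , 324.7235],
       [  0.    , 422.3062, 240.9631],
       [  0.    ,   0.    ,   1.    ]]), 'mount': array([[ 0.0007, -0.9516, -0.3074,  0.0799],
       [ 1.    ,  0.0008, -0.0001, -0.0004],
       [ 0.0003, -0.3074,  0.9516, -0.1438],
       [ 0.    ,  0.    ,  0.    ,  1.    ]])}
```

View pics/scene0.png

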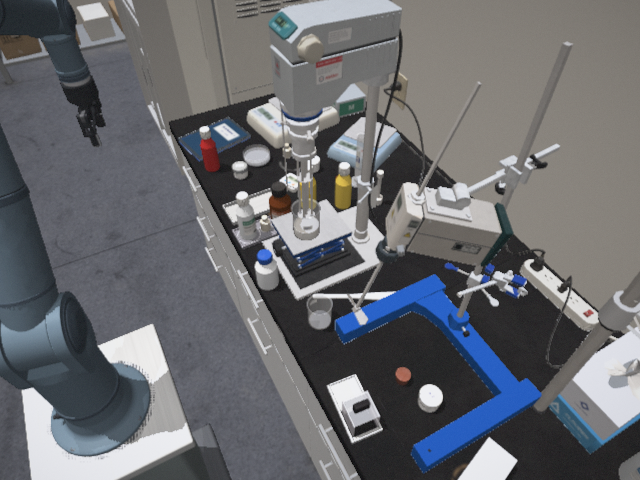

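View pics/top0.png

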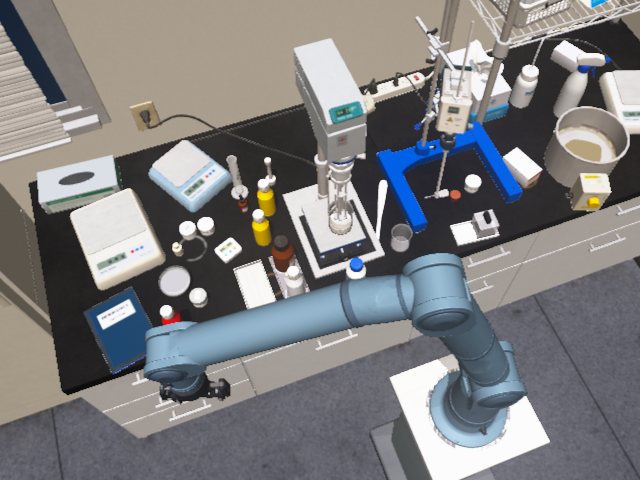

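Scene: amber at about (279,198) and the slim white bottle at (245,215), with the cream weight between them at (265,225). The hooded case is at (358,408), white bottle/blue cap (266,270), beaker (319,312). The tall look-alikes are red (209,150) and yellow (343,185) and (310,185). The slim white bottle with a white cap beside the amber fits the description. I'll confirm that in an enlarged crop.

Run:
```python
import cv2,numpy as np
a=cv2.imread("pics/scene0.png");b=cv2.imread("pics/top0.png")
r=lambda i,x,y,w,h:cv2.resize(i[y:y+h,x:x+w],(400,300),interpolation=cv2.INTER_CUBIC)
cv2.imwrite("pics/c1.png",np.vstack([np.hstack([r(a,210,160,120,90),r(a,310,360,100,75)]),np.hstack([r(b,225,225,120,90),r(b,440,195,80,60)])]))
```

```text
(no output)
```

View pics/c1.png

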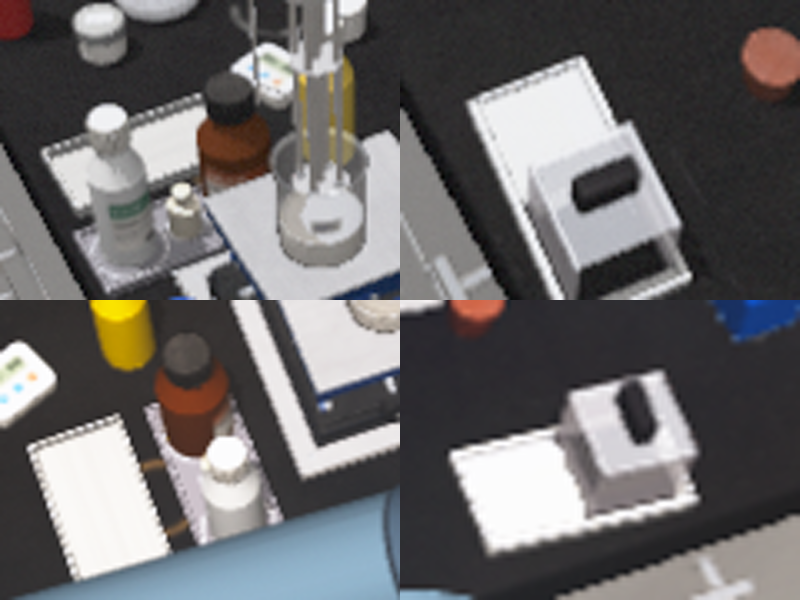

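```bash
cat > h.py <<'E'
from cell import *
import cv2,numpy as np
from scipy.spatial.transform import Rotation as R
np.set_printoptions(precision=4,suppress=True)
def cam(n,s=None):
    c=calibration(n)
    if n!="wrist": return c["K"],c["world_to_cam"]
    T=np.eye(4);T[:3,:3]=R.from_rotvec(s["tcp_rot"]).as_matrix();T[:3,3]=s["tool_pos"]
    return c["K"],np.linalg.inv(T@c["mount"])
def tri(*obs): # (K,W,u,v)
    A=[];b=[]
    for K,W,u,v in obs:
        d=np.linalg.inv(K)@[u,v,1];d=W[:3,:3].T@d;d/=np.linalg.norm(d);o=-W[:3,:3].T@W[:3,3]
        P=np.eye(3)-np.outer(d,d);A.append(P);b.append(P@o)
    x=np.linalg.lstsq(np.vstack(A),np.hstack(b),rcond=None)[0]
    return x,np.linalg.norm(np.vstack(A)@x-np.hstack(b))
def atz(K,W,u,v,z):
    d=W[:3,:3].T@np.linalg.inv(K)@[u,v,1];o=-W[:3,:3].T@W[:3,3]
    return o+d*(z-o[2])/d[2]
def proj(K,W,p):
    q=K@(W[:3,:3]@np.asarray(p)+W[:3,3]);return q[:2]/q[2]
def wshot(name):
    s=sense();im=snapshot("wrist");cv2.imwrite(f"pics/{name}.png",im)
    np.savez(f"pics/{name}.npz",tool_pos=s["tool_pos"],tcp_rot=s["tcp_rot"]);return s,im
def wcam(name): return cam("wrist",np.load(f"pics/{name}.npz"))
def totool(s,dp): return R.from_rotvec(s["tcp_rot"]).as_matrix().T@np.asarray(dp)/0.04
E
python3 - <<'E'
from h import *
S=cam("scene");T=cam("top")
for n,a,b in [("tallcap",(243,194.5),(291.6,269.5)),("ambercap",(279.3,186),(281.1,239.5)),("bar",(361.3,405.5),(487.4,216.5)),("trayfar/left?",(271.5,189),(261,260.4)),("traynear",(223.5,205),(248.4,309)),("caseNW?",(326.75,385.75),(458,246)),("caseNE",(355.75,374.25),(450,226))]:
    print(n,*tri((*S,*a),(*T,*b)))
for p in [(234,269),(261,260.4),(276,298.5),(248.4,309)]:print("tray",atz(*T,*p,.014))
for p in [(450,226),(458,246),(499.4,234)]:print("case",atz(*T,*p,.011))
print(R.from_rotvec(sense()["tcp_rot"]).as_matrix())
E
```

```text
tallcap [0.4695 0.319  0.1536] 0.0017379689348211314
ambercap [0.5718 0.3157 0.1434] 0.0014123915831881686
bar [ 0.47   -0.2823  0.0714] 0.0011170954143559166
trayfar/left? [0.5699 0.3839 0.0762] 0.007638547047406847
traynear [0.4516 0.4578 0.0172] 0.011925266612287612
caseNW? [ 0.4437 -0.1858  0.001 ] 0.0036599338583971474
caseNE [ 0.5138 -0.1932  0.0024] 0.003260681501010642
tray [0.5976 0.4627 0.014 ]
tray [0.5966 0.3805 0.014 ]
tray [0.4652 0.3766 0.014 ]
tray [0.4621 0.4594 0.014 ]
case [ 0.5073 -0.1899  0.011 ]
case [ 0.4367 -0.1822  0.011 ]
case [ 0.4297 -0.3162  0.011 ]
[[-0.9551  0.2962 -0.0006]
 [ 0.2962  0.9551 -0.0023]
 [-0.0001 -0.0024 -1.    ]]
```

```bash
python3 -m pendant '{"slide":[[0,0,-1],[0,0,-1],[0,0,-1],[0,0,0],[-0.8,-0.85,0],[-0.8,-0.85,0],[-0.8,-0.85,0],[-0.8,-0.85,0],[-0.8,-0.85,0],[-0.8,-0.85,0],[-0.8,-0.85,0],[0,0,0],[0,0,0],[0,0,0]],"spin":[-0.047,-0.047,0,0,0,0,0,0,0,0,0,0,0,0]}' 1
python3 - <<'E'
from h import *
s,im=wshot("w1");print(s["tool_pos"],R.from_rotvec(s["tcp_rot"]).as_matrix())
E
```

```text
time: 1.5
tool_pos: [0.4139, 0.3826, 0.3505]
tcp_rot: [-0.006, -3.14, 0.0]
wrist_force: [0.2, 1.4, -0.9]
grip_width: 1.0
grip_force: 0.0
[0.4139 0.3826 0.3505] [[-1.      0.0036 -0.0015]
 [ 0.0036  1.     -0.0002]
 [ 0.0015 -0.0002 -1.    ]]
```

View pics/w1.png

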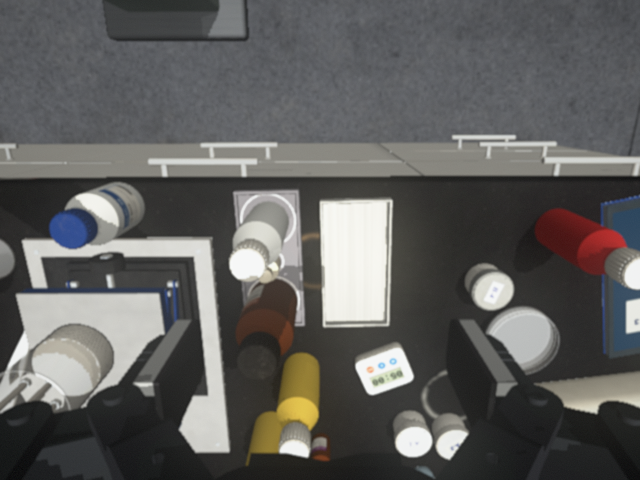

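Wrist view: tray corners (320,199),(393,199),(389,327),(323,327); rack corners (234,191),(298,191); tall's cap (244,262), amber's cap (258,362), weight knob just visible at (268,270). A yellow look-alike stands just behind amber, its cap at (294,440).

Run:
```python
from h import *
S=cam("scene");T=cam("top");W=wcam("w1")
print("tall",*tri((*W,244,262),(*T,291.6,269.5),(*S,243,194.5)))
print("amber",*tri((*W,258,362),(*T,281.1,239.5),(*S,279.3,186)))
print("tall z.158",atz(*W,244,262,.158),"amber z.146",atz(*W,258,362,.146),"yel",atz(*W,294,440,.15), "yel0",atz(*W,300,358,0))
for p in [(320,199),(393,199),(389,327),(323,327)]:print("tray",atz(*W,*p,.014))
for p in [(234,191),(298,191),(304,326)]:print("rack",atz(*W,*p,.012))
im=cv2.imread("pics/w1.png")
for n,(u,v) in dict(tall=(244,262),amber=(258,362)).items():pass
c=np.hstack([cv2.resize(im[160:310,215:415],(800,600),interpolation=cv2.INTER_CUBIC)]);cv2.imwrite("pics/c2.png",c)
```

```text
tall [0.4662 0.3161 0.1562] 0.007152521097081661
amber [0.5717 0.3166 0.1419] 0.002551645447530562
tall z.158 [0.4609 0.3137 0.158 ] amber z.146 [0.5673 0.3183 0.146 ] yel [0.6559 0.3507 0.15  ] yel0 [0.6589 0.3483 0.    ]
tray [0.4375 0.3768 0.014 ]
tray [0.4377 0.4614 0.014 ]
tray [0.6043 0.464  0.014 ]
tray [0.6041 0.3796 0.014 ]
rack [0.4282 0.2775 0.012 ]
rack [0.4284 0.3514 0.012 ]
rack [0.6037 0.3553 0.012 ]
```

View pics/c2.png

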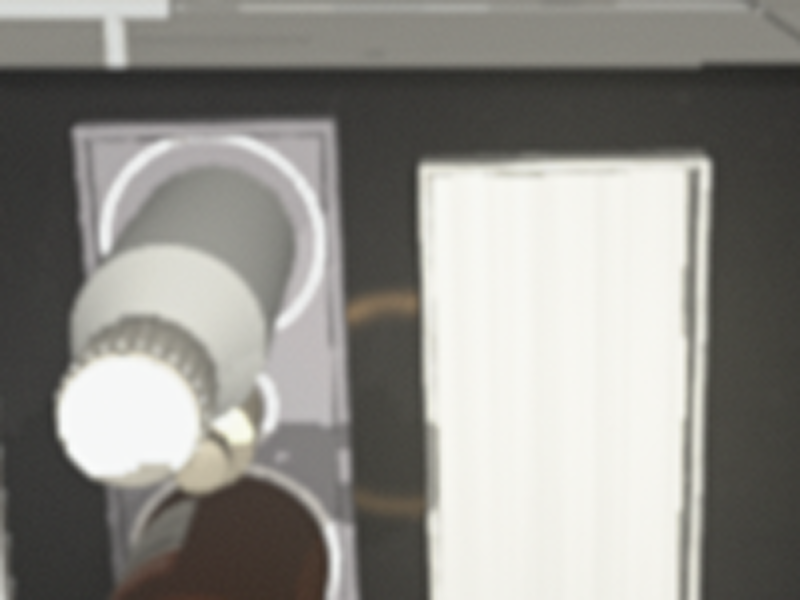

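```bash
python3 -m pendant '{"slide":[[-0.62,-0.83,0],[-0.62,-0.83,0],[0,0,1],[0,0,1],[0,0,1],[0,0,1],[0,0,0.8],[0,0,0.6],[0,0,0.5],[0,0,0.45],[0,0,0],[0,0,0],[0,0,0]],"spin":[0,0,0,0,0,0,0,0,0,0,0,0,0]}' 1
```

```text
time: 2.85
tool_pos: [0.4649, 0.3164, 0.0984]
tcp_rot: [0.006, 3.14, 0.003]
wrist_force: [0.7, -0.6, -0.0]
grip_width: 0.997
grip_force: 0.0
```

```bash
python3 -m pendant '{"slide":[[0,0,0],[0,0,0],[0,0,0],[0,0,0],[0,0,0],[0,0,0],[0,0,0],[0,0,0],[0,0,0],[0,0,0],[0,0,0],[0,0,0]],"spin":[0,0,0,0,0,0,0,0,0,0,0,0]}' -1
```

```text
time: 4.05
tool_pos: [0.4654, 0.3157, 0.0983]
tcp_rot: [0.009, 3.14, 0.002]
wrist_force: [-0.7, -0.3, 5.6]
grip_width: 0.549
grip_force: 61.9
```

```bash
python3 -m pendant '{"slide":[[0,0,-0.3],[0,0,-0.7],[0,0,0],[-0.08,0.4,0],[-0.09,0.8,0],[-0.09,0.8,0],[-0.08,0.5,0],[0,0.1,0],[0,0,0],[0,0,0],[0,0,0.4],[0,0,0.4],[0,0,0.15],[0,0,0.1],[0,0,0],[0,0,0]],"spin":[0,0,0,0,0,0,0,0,0,0,0,0,0,0,0,0]}' -1
```

```text
time: 5.65
tool_pos: [0.479, 0.4191, 0.0954]
tcp_rot: [0.009, 3.141, 0.001]
wrist_force: [0.1, -1.1, -0.9]
grip_width: 0.548
grip_force: 61.7
```

```bash
python3 -m pendant '{"slide":[[0,0,0.04],[0,0,0],[0,0,0]],"spin":[0,0,0]}' -1; python3 -m pendant '{"slide":[[0,0,0.02],[0,0,0],[0,0,0]],"spin":[0,0,0]}' -1
```

```text
time: 5.95
tool_pos: [0.4787, 0.419, 0.0938]
tcp_rot: [0.008, 3.141, 0.0]
wrist_force: [0.8, 0.1, -0.9]
grip_width: 0.554
grip_force: 61.7
time: 6.25
tool_pos: [0.4789, 0.4191, 0.0934]
tcp_rot: [0.009, 3.141, 0.001]
wrist_force: [-0.7, -0.1, 1.2]
grip_width: 0.544
grip_force: 62.1
```

```bash
python3 -m pendant '{"slide":[[0,0,0],[0,0,0],[0,0,0],[0,0,0],[0,0,0],[0,0,-0.3],[0,0,-0.7],[0,0,-1],[0,0,-0.5],[0,0,0],[-0.74,-0.84,0],[-0.74,-0.84,0],[-0.74,-0.845,0],[0,0,0],[0,0,0],[0,0,0]],"spin":[0,0,0,0,0,0,0,0,0,0,0,0,0,0,0,0]}' 1
python3 - <<'E'
from h import *
s,im=wshot("w2");print(s["tool_pos"])
E
```

```text
time: 7.85
tool_pos: [0.5655, 0.3186, 0.1921]
tcp_rot: [-0.006, -3.14, -0.001]
wrist_force: [-0.6, 0.2, -0.2]
grip_width: 0.995
grip_force: 0.0
[0.5655 0.3186 0.1921]
```

View pics/w2.png

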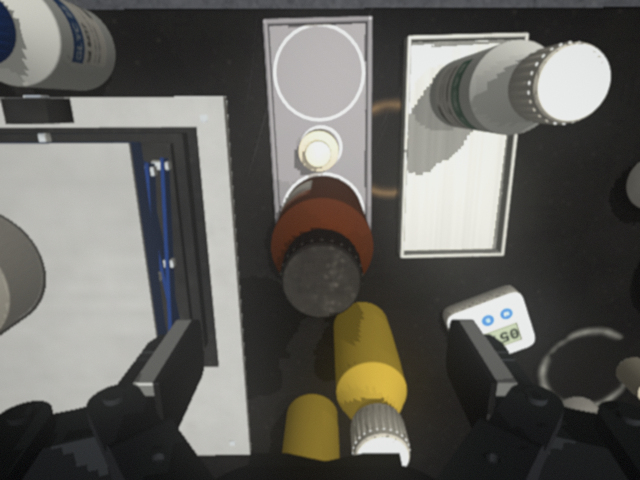

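Tall stands upright in the tray. Amber's cap top is at (321,277), the weight's knob at (319,153), and the free ring's centre at (320,73).

Run:
```python
from h import *
W=wcam("w2")
print("amber",atz(*W,321,277,.146),"weight",atz(*W,319,153,.056),"ring",atz(*W,320,73,.008))
for p in [(263,18),(372,16)]:print("rack",atz(*W,*p,.012))
for p in [(409,36),(529,34),(505,258),(401,255)]:print("tray",atz(*W,*p,.014))
print("tall",atz(*W,574,82,.153))
W1=wcam("w1");print(tri((*W,321,277),(*W1,258,362)),tri((*W,319,153),(*W1,214,0))[1])
```

```text
amber [0.5652 0.3168 0.146 ] weight [0.5154 0.3151 0.056 ] ring [0.4635 0.3156 0.008 ]
rack [0.4283 0.2765 0.012 ]
rack [0.4273 0.3516 0.012 ]
tray [0.4402 0.3775 0.014 ]
tray [0.4392 0.4604 0.014 ]
tray [0.6041 0.4648 0.014 ]
tray [0.6013 0.3803 0.014 ]
tall [0.4771 0.4202 0.153 ]
(array([0.5651, 0.3178, 0.1481]), np.float64(0.0016779366876412682)) 0.09003649635679571
```

```bash
python3 -m pendant '{"slide":[[0,-0.04,0.8],[0,0,0.8],[0,0,0.6],[0,0,0.4],[0,0,0.2],[0,0,0.03],[0,0,0],[0,0,0]],"spin":[0,0,0,0,0,0,0,0]}' 1; python3 -m pendant '{"slide":[[0,0,0],[0,0,0],[0,0,0],[0,0,0],[0,0,0],[0,0,0],[0,0,0],[0,0,0],[0,0,0]],"spin":[0,0,0,0,0,0,0,0,0]}' -1
```

```text
time: 8.7
tool_pos: [0.5681, 0.3165, 0.0813]
tcp_rot: [0.009, 3.139, 0.003]
wrist_force: [0.3, -0.5, 1.3]
grip_width: 0.999
grip_force: 0.0
time: 9.6
tool_pos: [0.5679, 0.3166, 0.0811]
tcp_rot: [0.008, 3.139, 0.002]
wrist_force: [0.5, 0.9, 4.9]
grip_width: 0.713
grip_force: 65.5
```

```bash
python3 -m pendant '{"slide":[[0,0,-0.3],[0,0,-0.7],[0,0,-0.1],[0.02,0.4,0],[0.02,0.8,0],[0.02,0.8,0],[0.02,0.5,0],[0.02,0.1,0],[0,0,0],[0,0,0],[0,0,0.5],[0,0,0.4],[0,0,0.2],[0,0,0.1],[0,0,0],[0,0,0]],"spin":[0,0,0,0,0,0,0,0,0,0,0,0,0,0,0,0]}' -1;  python3 -m pendant '{"slide":[[0,0,0.02],[0,0,0],[0,0,0]],"spin":[0,0,0]}' -1
```

```text
time: 11.2
tool_pos: [0.5638, 0.4181, 0.0762]
tcp_rot: [-0.011, -3.141, 0.003]
wrist_force: [-2.2, -2.5, 2.1]
grip_width: 0.712
grip_force: 66.1
time: 11.5
tool_pos: [0.5639, 0.4182, 0.0761]
tcp_rot: [-0.01, -3.141, 0.003]
wrist_force: [-2.9, -3.3, 6.3]
grip_width: 0.713
grip_force: 66.9
```

```bash
python3 -m pendant '{"slide":[[0,0,0],[0,0,0],[0,0,0],[0,0,0],[0,0,0],[0,0,-0.3],[0,0,-0.7],[0,0,-1],[0,0,-1],[0,0,-1],[0.3,0,-0.5],[0.9,0,0],[0.9,0,0],[0.9,0,0],[0.6,0,0],[0,0,0],[0,0,0],[0,0,0]],"spin":[0,0,0,0,0,0,0,0,0,0,0,0,0,0,0,0,0,0]}' 1
python3 - <<'E'
from h import *
s,im=wshot("w3");print(s["tool_pos"],s["qpos"])
cv2.imwrite("pics/w3s.png",cv2.resize(im,(400,300)))
E
```

```text
time: 13.3
tool_pos: [0.4211, 0.4201, 0.2556]
tcp_rot: [0.011, 3.14, 0.001]
wrist_force: [0.6, 0.1, 0.3]
grip_width: 1.002
grip_force: 0.0
[0.4211 0.4201 0.2556] [-1.0374  0.2587  0.2169  1.7188 -0.0589  1.169   0.759 ]
```

View pics/w3.png

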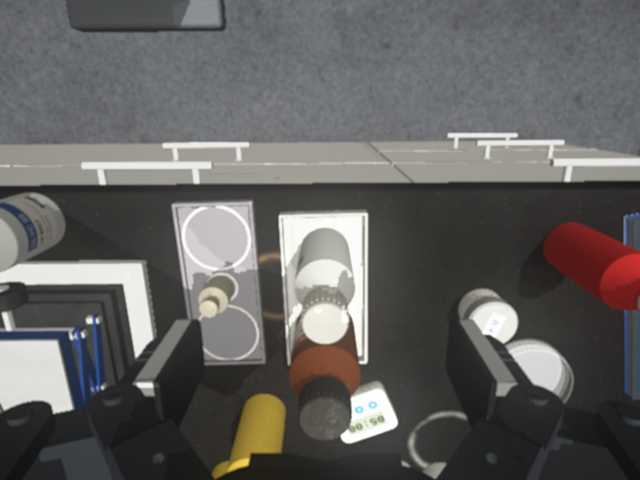

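Both bottles stand upright in the tray. Weight knob is at (209,302). Next I go around the front to the case.

```bash
python3 -m pendant '{"slide":[[0,-0.5,0],[0,-1,0],[0,-1,0],[0,-1,0],[0,-1,0],[0,-1,0],[0,-1,0],[0,-1,0],[0,-1,0],[0,-1,0],[0,-1,0],[0,-1,0],[0,-1,0],[0,-1,0],[0,-1,0],[0,-1,0],[0,-1,0],[0,-0.7,0],[0,0,0],[0,0,0]],"spin":[0,0,0,0,0,0,0,0,0,0,0,0,0,0,0,0,0,0,0,0]}' 1
python3 - <<'E'
from h import *
print(tri((*wcam("w3"),209,302),(*wcam("w2"),319,153)))
s,im=wshot("w4");print(s["tool_pos"],s["qpos"])
E
```

```text
time: 15.35
tool_pos: [0.4154, -0.2689, 0.2551]
tcp_rot: [-0.015, -3.141, 0.001]
wrist_force: [-0.3, -0.3, 0.4]
grip_width: 1.001
grip_force: 0.0
(array([0.5156, 0.3137, 0.0451]), np.float64(0.002182428138733656))
[ 0.4154 -0.2689  0.2551] [-0.4262  0.0631  0.965   1.97   -0.056   1.1362  2.1231]
```

View pics/w4.png

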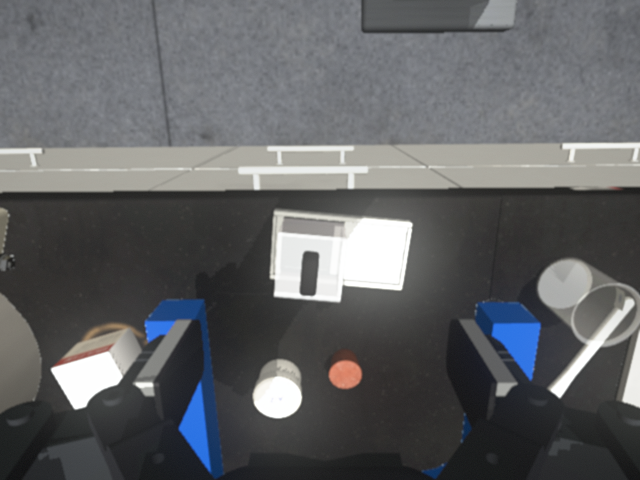

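Run:
```python
from h import *
im=cv2.imread("pics/w4.png");cv2.imwrite("pics/c4.png",cv2.resize(im[195:315,260:420],(800,600),interpolation=cv2.INTER_CUBIC))
```

```text
(no output)
```

View pics/c4.png

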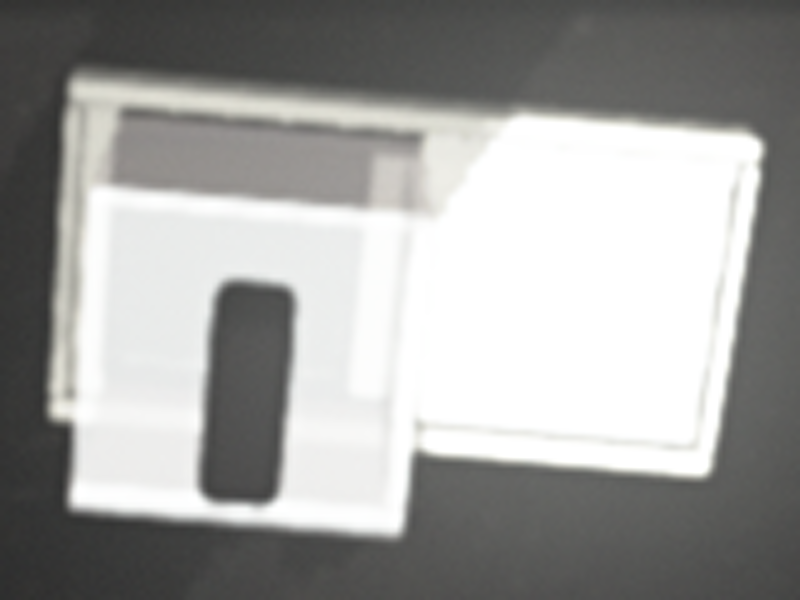

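Run:
```python
from h import *
W=wcam("w4");f=lambda c,z:atz(*W,260+c[0]/5,195+c[1]/5,z)[:2]
C=np.array([f(c,.011) for c in [(70,72),(765,140),(710,475),(50,420)]]);H=np.array([f(c,.062) for c in [(93,187),(440,215),(403,535),(70,508)]])
print(C,C.mean(0),H.mean(0));ey=(C[1]-C[0]+C[2]-C[3]);print("L",np.linalg.norm(C[1]-C[0]),np.linalg.norm(C[2]-C[1]),"H",np.linalg.norm(H[1]-H[0]),np.linalg.norm(H[2]-H[1]))
ey/=np.linalg.norm(ey);ex=np.array([ey[1],-ey[0]]);c=C.mean(0)
print("ey",ey,"yaw deg",np.degrees(np.arctan2(-ey[0],ey[1])),"nest",c-.032*ey,"hood joint",(H.mean(0)-c)@ey+.032,(H.mean(0)-c)@ex)
a=f((240,503),.084);b=f((255,280),.062);print("bar ends",a,b,(a+b)/2)
```

```text
[[ 0.4289 -0.3171]
 [ 0.4433 -0.1854]
 [ 0.5128 -0.1925]
 [ 0.4998 -0.3243]] [ 0.4712 -0.2548] [ 0.4684 -0.2819]
L 0.13249780982571274 0.06992227654172892 H 0.0580872260675707 0.059243381833916677
ey [0.1033 0.9947] yaw deg -5.92731075882087 nest [ 0.4679 -0.2867] hood joint 0.004765773229695278 -2.1882929735901092e-05
bar ends [ 0.4838 -0.2833] [ 0.4529 -0.281 ] [ 0.4684 -0.2822]
```

```bash
python3 -m pendant '{"slide":[[0,0,0],[-0.7,-0.1,0],[-0.65,-0.09,0],[0,0,1],[0,0,1],[0,0,1],[0,0,0.8],[0,0,0.5],[0,0,0.3],[0,0,0.05],[0,0,0],[0,0,0],[0,0,0]],"spin":[0.03,0,0,0,0,0,0,0,0,0,0,0,0]}' 1
```

```text
time: 16.7
tool_pos: [0.4698, -0.2808, 0.0702]
tcp_rot: [0.156, 3.135, -0.001]
wrist_force: [-0.2, -0.0, 0.6]
grip_width: 1.001
grip_force: 0.0
```

```bash
python3 -m pendant '{"slide":[[0,0,0.07],[0,0,0],[0,0,0],[0,0,0],[0,0,0],[0,0,0],[0,0,0],[0,0,0],[0,0,0],[0,0,0],[0,0,0],[0,0,0],[0,0,0]],"spin":[0,0,0,0,0,0,0,0,0,0,0,0,0]}' -1
```

```text
time: 18.0
tool_pos: [0.4687, -0.2806, 0.0663]
tcp_rot: [0.157, 3.138, -0.0]
wrist_force: [-1.2, -0.6, 5.0]
grip_width: 0.147
grip_force: 59.7
```

```bash
python3 -m pendant '{"slide":[[0,0.2,0],[0,0.3,0],[0,0.3,0],[0,0.3,0],[0,0.25,0],[0,0.1,0],[0,0,0],[0,0,0]],"spin":[0,0,0,0,0,0,0,0]}' -1
```

```text
time: 18.8
tool_pos: [0.4743, -0.2255, 0.0663]
tcp_rot: [0.158, 3.136, -0.01]
wrist_force: [-1.0, -7.7, 0.1]
grip_width: 0.149
grip_force: 59.7
```

```bash
python3 -m pendant '{"slide":[[0,0,0],[0,0,0],[0,0,0],[0,0,0],[0,0,-0.4],[0,0,-0.8],[0,0,-1],[0,0,-1],[0,0,-1],[0,0,-0.5],[0.7,0,0],[0.65,0,0],[0,0,0]],"spin":[0,0,0,0,0,0,0,0,0,0,-0.032,0,0]}' 1;  python3 -m pendant '{"slide":[[0,0.5,0],[0,1,0],[0,1,0],[0,1,0],[0,1,0],[0,1,0],[0,1,0],[0,1,0],[0,1,0],[0,1,0],[0,1,0],[0,1,0],[0,1,0],[0,1,0],[0,0,0],[0,0,0]],"spin":[0,0,0,0,0,0,0,0,0,0,0,0,0,0,0,0]}' 0.2
```

```text
time: 20.1
tool_pos: [0.4171, -0.2208, 0.2543]
tcp_rot: [0.004, 3.141, 0.008]
wrist_force: [-0.6, -0.3, -0.6]
grip_width: 1.001
grip_force: 0.0
time: 21.7
tool_pos: [0.42, 0.3212, 0.2541]
tcp_rot: [-0.005, 3.141, -0.002]
wrist_force: [-0.2, 0.1, 1.0]
grip_width: 0.603
grip_force: 0.0
```

```bash
python3 -m pendant '{"slide":[[-0.8,-0.14,0],[-0.8,0,0],[-0.79,0,0],[0,0,0.5],[0,0,1],[0,0,1],[0,0,1],[0,0,1],[0,0,0.7],[0,0,0.4],[0,0,0.2],[0,0,0.1],[0,0,0],[0,0,0],[0,0,0]],"spin":[0,0,0,0,0,0,0,0,0,0,0,0,0,0,0]}' 0.2
```

```text
time: 23.2
tool_pos: [0.5168, 0.3153, 0.0195]
tcp_rot: [-0.001, 3.14, 0.003]
wrist_force: [0.7, -0.0, -0.3]
grip_width: 0.605
grip_force: 0.0
```

```bash
python3 -m pendant '{"slide":[[0.02,0,0.07],[0,0,0],[0,0,0],[0,0,0],[0,0,0],[0,0,0],[0,0,0],[0,0,0],[0,0,0],[0,0,0]],"spin":[0,0,0,0,0,0,0,0,0,0]}' -1
```

```text
time: 24.2
tool_pos: [0.5151, 0.3149, 0.0156]
tcp_rot: [-0.001, 3.141, 0.001]
wrist_force: [-0.7, -0.5, 5.5]
grip_width: 0.312
grip_force: 59.0
```

```bash
python3 -m pendant '{"slide":[[0,0,-0.4],[0,0,-0.8],[0,0,-1],[0,0,-1],[0,0,-1],[0,0,-1],[0,0,-0.8],[0.8,0,0],[0.8,0,0],[0.75,0,0],[0,0,0],[0,0,0]],"spin":[0,0,0,0,0,0,0,0,0,0,0,0]}' -1; python3 -m pendant '{"slide":[[0,-0.5,0],[0,-1,0],[0,-1,0],[0,-1,0],[0,-1,0],[0,-1,0],[0,-1,0],[0,-1,0],[0,-1,0],[0,-1,0],[0,-1,0],[0,-1,0],[0,-1,0],[0,-1,0],[0,-1,0],[0,-0.5,0],[0,0,0],[0,0,0]],"spin":[0,0,0,0,0,0,0,0,0,0,0,0,0,0,0,0,0,0]}' -1;  python3 -m pendant '{"slide":[[0,0,0],[0,0,0],[0,0,0],[0,0,0],[0,0,0],[0,0,0],[0,0,0],[0,0,0],[0,0,0],[0,0,0],[0,0,0],[0,0,0],[0,0,0],[0,0,0],[0,0,0]],"spin":[0.0442,0.0442,0.0442,0.0442,0.0442,0.0442,0.0442,0.0442,0.0442,0.0442,0.0442,0.0442,0,0,0]}' -1
python3 - <<'E'
from h import *
s,im=wshot("w5");M=R.from_rotvec(s["tcp_rot"]).as_matrix();print(s["tool_pos"],M,s["qpos"])
n=np.array([.4679,-.287]);print(totool(s,[*(n-s["tool_pos"][:2]),.0145-s["tool_pos"][2]]))
E
```

```text
time: 25.4
tool_pos: [0.4201, 0.3141, 0.2551]
tcp_rot: [0.003, -3.141, 0.0]
wrist_force: [-0.2, -0.3, -2.0]
grip_width: 0.314
grip_force: 59.1
time: 27.2
tool_pos: [0.4202, -0.2871, 0.2552]
tcp_rot: [-0.005, -3.14, 0.001]
wrist_force: [0.4, 0.4, -2.4]
grip_width: 0.311
grip_force: 59.7
time: 28.7
tool_pos: [0.4216, -0.2849, 0.2551]
tcp_rot: [-2.32, -2.117, -0.002]
wrist_force: [0.7, 0.3, -1.2]
grip_width: 0.312
grip_force: 59.4
[ 0.4216 -0.2849  0.2551] [[ 0.0916  0.9958  0.0002]
 [ 0.9958 -0.0916  0.0012]
 [ 0.0012  0.0001 -1.    ]] [-0.7201  0.3585  1.4797  1.9458 -0.3871  1.1897  0.8124]
[0.0454 1.1573 6.016 ]
```

View pics/w5.png

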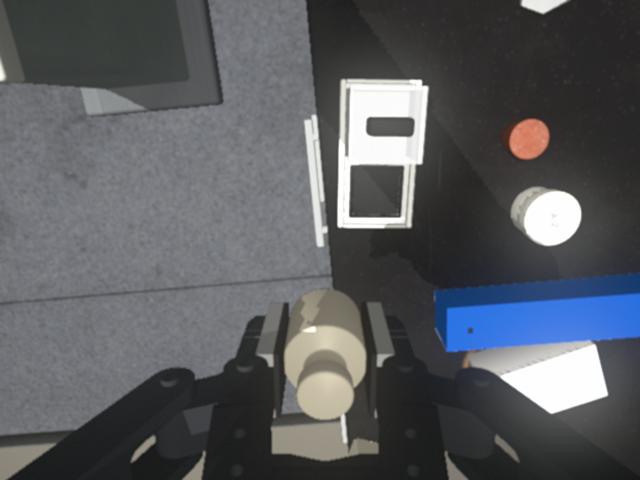

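```bash
python3 - <<'E'
from h import *
W=wcam("w5")
for p in [(350,217),(405,217),(405,165),(350,165)]:print(atz(*W,*p,.011))
im=cv2.imread("pics/w5.png");cv2.imwrite("pics/c5.png",cv2.resize(im[70:235,320:440],(436,600),interpolation=cv2.INTER_CUBIC))
for p in [(.4679,-.287,.006)]:print(proj(*W,p))
E
python3 -m pendant '{"slide":[[0.02,0.3,0],[0.02,0.3,0],[0,0,0]],"spin":[0,0,0]}' -1
python3 - <<'E'
from h import *
s=sense();print(s["tool_pos"],s["qpos"])
E
```

```text
[ 0.4423 -0.3095  0.011 ]
[ 0.4942 -0.3142  0.011 ]
[ 0.4958 -0.2652  0.011 ]
[ 0.4458 -0.2606  0.011 ]
[375.1066 190.2251]
time: 29.05
tool_pos: [0.4473, -0.2856, 0.2555]
tcp_rot: [2.32, 2.117, 0.001]
wrist_force: [0.3, 0.0, -2.3]
grip_width: 0.314
grip_force: 59.4
[ 0.4473 -0.2856  0.2555] [-0.6476  0.3991  1.4005  1.8981 -0.4234  1.203   0.8078]
```

View pics/c5.png

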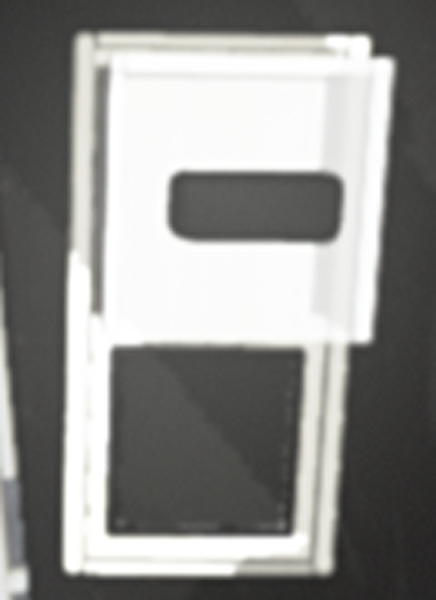

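```bash
python3 -m pendant '{"slide":[[0,0.3,0],[0.01,0.22,0],[0,0,0.5],[0,0,1],[0,0,1],[0,0,1],[0,0,0.8],[0,0,0.5],[0,0,0.3],[0,0,0],[0,0,0],[0,0,0]],"spin":[0,0,0,0,0,0,0,0,0,0,0,0]}' -1
python3 - <<'E'
from h import *
s=sense();print(s["tool_pos"],s["qpos"])
print(totool(s,[.4682-s["tool_pos"][0],-.287-s["tool_pos"][1],.0145-s["tool_pos"][2]]))
E
```

```text
time: 30.25
tool_pos: [0.4674, -0.2886, 0.0528]
tcp_rot: [2.322, 2.112, 0.001]
wrist_force: [-0.4, 0.5, -2.0]
grip_width: 0.312
grip_force: 59.4
[ 0.4674 -0.2886  0.0528] [-0.3179  0.6682  1.0033  2.0043 -0.7419  0.8844  1.0009]
[0.0418 0.013  0.9566]
```

```bash
python3 -m pendant '{"slide":[[0.04,0.013,0.3],[0,0,0.3],[0,0,0.2],[0,0,0.1],[0,0,0.04],[0,0,0],[0,0,0]],"spin":[0,0,0,0,0,0,0]}' -1; python3 -m pendant '{"slide":[[0,0,0.03],[0,0,0],[0,0,0]],"spin":[0,0,0]}' -1
```

```text
time: 30.95
tool_pos: [0.4663, -0.2857, 0.0137]
tcp_rot: [-2.323, -2.112, -0.001]
wrist_force: [-3.5, 3.0, 3.1]
grip_width: 0.317
grip_force: 60.1
time: 31.25
tool_pos: [0.4662, -0.2857, 0.0136]
tcp_rot: [-2.322, -2.111, -0.002]
wrist_force: [-4.1, 5.0, 12.9]
grip_width: 0.315
grip_force: 61.1
```

```bash
python3 -m pendant '{"slide":[[0,0,0],[0,0,0],[0,0,0],[0,0,0],[0,0,-0.2],[0,0,-0.5],[0,0,-1],[0,0,-1],[0,0,-1],[0,0,-0.5],[0,0,0],[0,0,0]],"spin":[0,0,0,0,0,0,0,0,0,0,0,0]}' 0.2
python3 - <<'E'
from h import *
s,im=wshot("w6");print(s["tool_pos"],s["qpos"])
W=wcam("w6");p=proj(*W,(.468,-.287,.03));print(p)
x,y=[int(round(v)) for v in p];x0=max(0,min(x-100,440));y0=max(0,min(y-75,330));print(x0,y0)
cv2.imwrite("pics/c6.png",cv2.resize(im[y0:y0+150,x0:x0+200],(800,600),interpolation=cv2.INTER_CUBIC))
E
```

```text
time: 32.45
tool_pos: [0.467, -0.2859, 0.1807]
tcp_rot: [2.324, 2.114, 0.001]
wrist_force: [-0.3, 0.3, 0.0]
grip_width: 0.603
grip_force: 0.0
[ 0.467  -0.2859  0.1807] [-0.4955  0.5063  1.2257  1.9336 -0.5421  1.0884  0.8632]
[327.5548 220.4525]
228 145
```

View pics/c6.png

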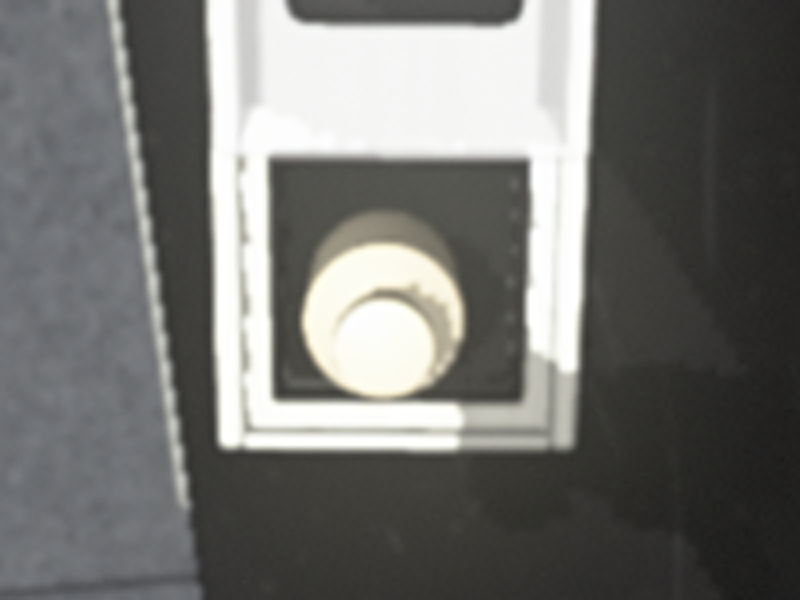

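The weight stands upright in the nest: knob at crop (385,345), inside the frame at (275–525, 160–395). I'll turn back and close the hood.

```bash
python3 -m pendant '{"slide":[[0,0,0],[0,0,0],[0,0,0],[0,0,0],[0,0,0],[0,0,0],[0,0,0],[0,0,0],[0,0,0],[0,0,0],[0,0,0],[0,0,0],[0,0,0],[0,0,0]],"spin":[-0.0417,-0.0417,-0.0417,-0.0417,-0.0417,-0.0417,-0.0417,-0.0417,-0.0417,-0.0417,-0.0417,-0.0417,0,0]}' 1
python3 - <<'E'
from h import *
s=sense();print(s["tool_pos"],s["tcp_rot"],s["qpos"])
print(totool(s,[.4743-s["tool_pos"][0],-.2255-s["tool_pos"][1],.0665-s["tool_pos"][2]]))
E
```

```text
time: 33.9
tool_pos: [0.4661, -0.2857, 0.1793]
tcp_rot: [-0.151, -3.136, -0.001]
wrist_force: [0.5, -0.2, 0.5]
grip_width: 0.999
grip_force: 0.0
[ 0.4661 -0.2857  0.1793] [-0.1511 -3.1357 -0.0013] [-0.2509  0.3276  0.8566  1.9277 -0.2896  1.0164  2.2092]
[-0.0666  1.5161  2.8209]
```

```bash
python3 -m pendant '{"slide":[[-0.03,0.8,0],[-0.03,0.72,0],[0,0,0.5],[0,0,1],[0,0,0.8],[0,0,0.35],[0,0,0.15],[0,0,0],[0,0,0],[0,0,0]],"spin":[0,0,0,0,0,0,0,0,0,0]}' 1; python3 -m pendant '{"slide":[[0,0,0],[0,0,0],[0,0,0],[0,0,0],[0,0,0],[0,0,0],[0,0,0],[0,0,0],[0,0,0],[0,0,0],[0,0,0],[0,0,0]],"spin":[0,0,0,0,0,0,0,0,0,0,0,0]}' -1
```

```text
time: 34.9
tool_pos: [0.4763, -0.2265, 0.07]
tcp_rot: [0.147, 3.135, -0.001]
wrist_force: [0.0, 0.2, 0.4]
grip_width: 1.003
grip_force: 0.0
time: 36.1
tool_pos: [0.475, -0.2258, 0.0687]
tcp_rot: [0.147, 3.138, 0.001]
wrist_force: [-2.0, 1.8, 5.2]
grip_width: 0.146
grip_force: 60.6
```

```bash
python3 -m pendant '{"slide":[[0,-0.2,0],[0,-0.3,0],[0,-0.3,0],[0,-0.3,0],[0,-0.25,0],[0,-0.15,0],[0,-0.08,0],[0,0,0],[0,0,0]],"spin":[0,0,0,0,0,0,0,0,0]}' -1
```

```text
time: 37.0
tool_pos: [0.4688, -0.2875, 0.0687]
tcp_rot: [-0.146, -3.137, -0.005]
wrist_force: [-1.9, 3.4, 8.0]
grip_width: 0.144
grip_force: 61.0
```

```bash
python3 -m pendant '{"slide":[[0,0,0],[0,0,0],[0,0,0],[0,0,0],[0,0,0],[0,0,-0.4],[0,0,-0.8],[0,0,-1],[0,0,-1],[0,0,-1],[0,0,-0.5],[0.7,0,0],[0.5,0,0],[0,0,0],[0,0,0]],"spin":[0,0,0,0,0,0,0,0,0,0,0,-0.03,0,0,0]}' 1
python3 - <<'E'
from h import *
s,im=wshot("w7");print(s["tool_pos"],s["qpos"])
W=wcam("w7");C=calibration("scene")
x,y=[int(round(v)) for v in proj(*W,(.47,-.255,.03))];x0=max(0,min(x-80,480));y0=max(0,min(y-60,360));print(x0,y0)
a=cv2.resize(im[y0:y0+120,x0:x0+160],(400,300),interpolation=cv2.INTER_CUBIC)
sc=snapshot("scene");b=cv2.resize(sc[360:435,310:410],(400,300),interpolation=cv2.INTER_CUBIC)
cv2.imwrite("pics/c7.png",np.hstack([a,b]))
E
```

```text
time: 38.5
tool_pos: [0.4214, -0.2864, 0.2573]
tcp_rot: [0.0, 3.139, 0.001]
wrist_force: [0.7, 1.0, 0.8]
grip_width: 0.999
grip_force: 0.0
[ 0.4214 -0.2864  0.2573] [-0.3325  0.1045  0.914   1.9356 -0.0933  1.1419  2.1881]
278 189
```

View pics/c7.png

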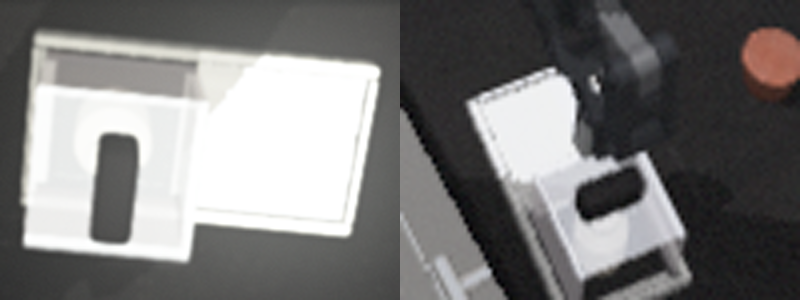

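The hood is shut over the weight: the hood's left edge meets the case's left end and the weight shows under the bar. Now I bring the bottles back.

```bash
python3 -m pendant '{"slide":[[0,0.6,0],[0,1,0],[0,1,0],[0,1,0],[0,1,0],[0,1,0],[0,1,0],[0,1,0],[0,1,0],[0,1,0],[0,1,0],[0,1,0],[0,1,0],[0,1,0],[0,1,0],[0,1,0],[0,1,0],[0,1,0],[0,0,0],[0,0,0]],"spin":[0,0,0,0,0,0,0,0,0,0,0,0,0,0,0,0,0,0,0,0]}' 1;python3 -m pendant '{"slide":[[-0.9,0,0],[-0.9,0,0],[-0.9,0,0],[-0.85,0,0],[0,0,0],[0,0,0],[0,0,0]],"spin":[0,0,0,0,0,0,0]}' 1
python3 - <<'E'
from h import *
s=sense();print(s["tcp_rot"],totool(s,np.array([.5639,.4182,.0765])-s["tool_pos"]))
E
```

```text
time: 40.6
tool_pos: [0.4198, 0.4197, 0.2552]
tcp_rot: [0.007, -3.141, 0.003]
wrist_force: [1.0, -0.9, 0.2]
grip_width: 0.997
grip_force: 0.0
time: 41.3
tool_pos: [0.5616, 0.4177, 0.2562]
tcp_rot: [0.001, -3.14, 0.0]
wrist_force: [-0.6, -0.1, -0.2]
grip_width: 0.999
grip_force: 0.0
[ 0.0014 -3.14    0.0002] [-0.0643  0.013   4.4925]
```

```bash
python3 -m pendant '{"slide":[[-0.05,0.01,0.5],[0,0,1],[0,0,1],[0,0,0.9],[0,0,0.6],[0,0,0.3],[0,0,0.15],[0,0,0],[0,0,0],[0,0,0]],"spin":[0,0,0,0,0,0,0,0,0,0]}' 1; python3 -m pendant '{"slide":[[0,0,0],[0,0,0],[0,0,0],[0,0,0],[0,0,0],[0,0,0],[0,0,0],[0,0,0],[0,0,0]],"spin":[0,0,0,0,0,0,0,0,0]}' -1
```

```text
time: 42.3
tool_pos: [0.5658, 0.4192, 0.0806]
tcp_rot: [-0.001, 3.139, 0.004]
wrist_force: [0.2, -0.2, -0.2]
grip_width: 0.999
grip_force: 0.0
time: 43.2
tool_pos: [0.5656, 0.4192, 0.0798]
tcp_rot: [-0.002, 3.14, 0.003]
wrist_force: [-0.2, 1.0, 5.9]
grip_width: 0.712
grip_force: 66.2
```

```bash
python3 -m pendant '{"slide":[[0,0,-0.3],[0,0,-0.7],[0,0,-0.25],[-0.02,-0.4,0],[-0.03,-0.8,0],[-0.03,-0.8,0],[-0.02,-0.47,0],[0,-0.1,0],[0,0,0],[0,0,0],[0,0,0.5],[0,0,0.3],[0,0,0.2],[0,0,0],[0,0,0]],"spin":[0,0,0,0,0,0,0,0,0,0,0,0,0,0,0]}' -1
```

```text
time: 44.7
tool_pos: [0.5687, 0.316, 0.0883]
tcp_rot: [0.002, -3.141, 0.0]
wrist_force: [-0.2, 0.9, -1.7]
grip_width: 0.711
grip_force: 66.0
```

```bash
python3 -m pendant '{"slide":[[-0.02,0.015,0.06],[0,0,0],[0,0,0]],"spin":[0,0,0]}' -1; python3 -m pendant '{"slide":[[0,0,0.025],[0,0,0],[0,0,0]],"spin":[0,0,0]}' -1
```

```text
time: 45.0
tool_pos: [0.5699, 0.3163, 0.0865]
tcp_rot: [-0.001, 3.141, 0.001]
wrist_force: [0.5, 1.4, -3.2]
grip_width: 0.712
grip_force: 66.0
time: 45.3
tool_pos: [0.5695, 0.3161, 0.0851]
tcp_rot: [-0.001, 3.142, 0.0]
wrist_force: [1.0, -0.2, -3.7]
grip_width: 0.713
grip_force: 66.0
```

```bash
python3 -m pendant '{"slide":[[0,0,0.025],[0,0,0],[0,0,0]],"spin":[0,0,0]}' -1; python3 -m pendant '{"slide":[[0,0,0.02],[0,0,0],[0,0,0]],"spin":[0,0,0]}' -1
```

```text
time: 45.6
tool_pos: [0.5698, 0.3162, 0.0848]
tcp_rot: [-0.001, 3.141, 0.0]
wrist_force: [-2.3, -1.2, 2.9]
grip_width: 0.712
grip_force: 66.6
time: 45.9
tool_pos: [0.5699, 0.3162, 0.0848]
tcp_rot: [-0.001, 3.141, 0.001]
wrist_force: [-2.1, -1.8, 6.2]
grip_width: 0.708
grip_force: 66.9
```

```bash
python3 -m pendant '{"slide":[[0,0,0],[0,0,0],[0,0,0],[0,0,0],[0,0,0],[0,0,-0.3],[0,0,-0.7],[0,0,-1],[0,0,-1],[0,0,0],[0.76,0.86,0],[0.76,0.86,0],[0.755,0.86,0],[0,0,0],[0,0,0],[0,0,0]],"spin":[0,0,0,0,0,0,0,0,0,0,0,0,0,0,0,0]}' 1
python3 - <<'E'
from h import *
s=sense();print(s["tcp_rot"],totool(s,np.array([.4789,.4191,.0934])-s["tool_pos"]))
E
```

```text
time: 47.5
tool_pos: [0.4797, 0.4179, 0.2036]
tcp_rot: [0.002, 3.14, -0.001]
wrist_force: [0.1, -0.5, -0.4]
grip_width: 1.005
grip_force: 0.0
[ 0.0016  3.1404 -0.0012] [0.0233 0.0334 2.7555]
```

```bash
python3 -m pendant '{"slide":[[0.03,0.03,0.5],[0,0,0.9],[0,0,0.7],[0,0,0.4],[0,0,0.2],[0,0,0.06],[0,0,0],[0,0,0]],"spin":[0,0,0,0,0,0,0,0]}' 1; python3 -m pendant '{"slide":[[0,0,0],[0,0,0],[0,0,0],[0,0,0],[0,0,0],[0,0,0],[0,0,0],[0,0,0],[0,0,0],[0,0,0],[0,0,0]],"spin":[0,0,0,0,0,0,0,0,0,0,0]}' -1
```

```text
time: 48.3
tool_pos: [0.4784, 0.4213, 0.0945]
tcp_rot: [-0.001, 3.139, 0.003]
wrist_force: [0.4, 0.1, 0.6]
grip_width: 1.0
grip_force: 0.0
time: 49.4
tool_pos: [0.4779, 0.4207, 0.0938]
tcp_rot: [-0.001, 3.14, 0.001]
wrist_force: [-0.8, -0.9, 5.6]
grip_width: 0.547
grip_force: 61.4
```

```bash
python3 -m pendant '{"slide":[[0,0,-0.3],[0,0,-0.7],[0,0,-0.25],[0.08,-0.4,0],[0.09,-0.8,0],[0.09,-0.8,0],[0.08,-0.5,0],[0,-0.125,0],[0,0,0],[0,0,0],[0,0,0.5],[0,0,0.3],[0,0,0.2],[0,0,0],[0,0,0]],"spin":[0,0,0,0,0,0,0,0,0,0,0,0,0,0,0]}' -1;  python3 -m pendant '{"slide":[[0,0,0.06],[0,0,0],[0,0,0]],"spin":[0,0,0]}' -1
```

```text
time: 50.9
tool_pos: [0.4637, 0.3158, 0.1028]
tcp_rot: [0.002, -3.141, 0.0]
wrist_force: [-0.4, 0.3, -1.1]
grip_width: 0.55
grip_force: 61.8
time: 51.2
tool_pos: [0.4639, 0.3156, 0.1009]
tcp_rot: [-0.001, 3.141, 0.001]
wrist_force: [-0.5, 0.2, -1.0]
grip_width: 0.547
grip_force: 61.8
```

```bash
python3 -m pendant '{"slide":[[-0.01,0,0.04],[0,0,0],[0,0,0]],"spin":[0,0,0]}' -1;  python3 -m pendant '{"slide":[[0,0,0.025],[0,0,0],[0,0,0]],"spin":[0,0,0]}' -1
```

```text
time: 51.5
tool_pos: [0.4641, 0.3154, 0.0989]
tcp_rot: [0.001, -3.142, 0.0]
wrist_force: [0.3, -0.4, -1.6]
grip_width: 0.544
grip_force: 61.8
time: 51.8
tool_pos: [0.4645, 0.3154, 0.0988]
tcp_rot: [-0.001, 3.141, 0.0]
wrist_force: [-2.5, -0.9, 7.0]
grip_width: 0.545
grip_force: 62.1
```

Touched down at the expected height. I'll release, rise, back off and look.

```bash
python3 -m pendant '{"slide":[[0,0,0],[0,0,0],[0,0,0],[0,0,0],[0,0,0],[0,0,-0.3],[0,0,-0.7],[0,0,-1],[0,0,-1],[0,0,-1],[0,0,-1],[0.5,0.5,-1],[0.5,0.8,-0.3],[0,0.4,0],[0,0,0],[0,0,0],[0,0,0],[0,0,0]],"spin":[0,0,0,0,0,0,0,0,0,0,0,0,0,0,0,0,0,0]}' 1
python3 - <<'E'
from h import *
s,im=wshot("w8");sc=snapshot("scene");print(s["tool_pos"])
r=lambda i,x,y,w,h,W,H:cv2.resize(i[y:y+h,x:x+w],(W,H),interpolation=cv2.INTER_CUBIC)
cv2.imwrite("pics/c8.png",np.hstack([r(im,160,160,240,240,600,600),np.vstack([r(sc,330,380,60,90,200,300),r(sc,220,160,90,135,200,300)])]))
a=cv2.imread("pics/scene0.png")
print("scene diff in beaker/white box",[np.abs(sc[y0:y1,x0:x1].astype(int)-a[y0:y1,x0:x1]).mean() for x0,x1,y0,y1 in[(300,340,290,335),(250,285,248,292)]])
E
```

```text
time: 53.6
tool_pos: [0.425, 0.3813, 0.3489]
tcp_rot: [-0.004, -3.141, 0.003]
wrist_force: [0.1, -0.2, -0.7]
grip_width: 1.001
grip_force: 0.0
[0.425  0.3813 0.3489]
scene diff in beaker/white box [np.float64(1.6455555555555557), np.float64(8.14047619047619)]
```

View pics/c8.png

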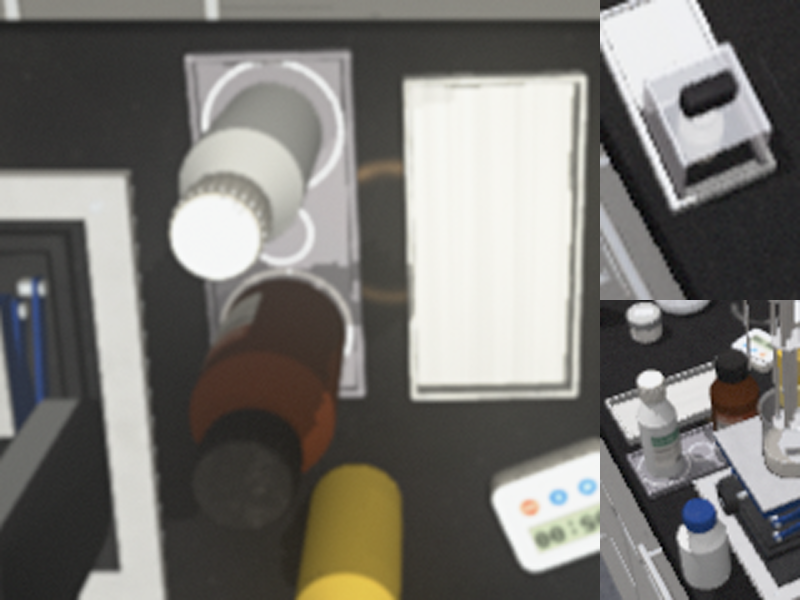

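Both bottles stand upright on their rings: caps at crop (217,234) and (243,483). The hood is shut, and the white bottle looks untouched.

Run:
```python
from h import *
W=wcam("w8");print("tall",atz(*W,246.8,253.6,.158),"amber",atz(*W,257.2,353.2,.146))
sc=snapshot("scene");a=cv2.imread("pics/scene0.png")
for x0,x1,y0,y1 in[(306,332,295,330),(255,278,250,290)]:
    r=cv2.matchTemplate(sc[y0-15:y1+15,x0-15:x1+15],a[y0:y1,x0:x1],cv2.TM_CCOEFF_NORMED);print(cv2.minMaxLoc(r)[1::2],"expect (15,15)")
```

```text
tall [0.4641 0.3152 0.158 ] amber [0.568  0.3168 0.146 ]
(0.9992165565490723, (15, 15)) expect (15,15)
(0.9316468834877014, (15, 15)) expect (15,15)
```

Bottles are within about 3 mm of their starts and the bystanders are unmoved.

```bash
python3 -c "
from cell import *
print(job_done())"
```

```text
the job is handed in; nothing more can be done
None
```

I handed the job in at about 54 s of robot time, with no verdict shown: the weight stands upright in its nest under the shut hood, both bottles are upright within about 3 mm of their starting spots, and the beaker and white bottle have not moved.

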